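Turn a gel card in the viewer and step it four clicks

TASK

The blood-group gel card in the viewer has been read from its printed front: lift it out, turn it so that its plain back faces the lens, and seat it fully down in the carriage again. Then swing the viewer's lever from its rest exactly four clicks and no further, and finish still holding the knob there, because it springs home when let go and the fifth tube is to be read. Leave the card rack, the tube rack and the marker pen alone.

Things in the scene. Friction and masses are not known exactly. Their poses are not given: they have to be found in the camera images.
- viewer: Gel-card viewer, fixed: cream base 200 x 190 x 27 mm. Origin on the bench under the middle of the carriage track; x points from the light bar to the lens (roughly away from the robot), y the way the carriage is stepped. Base from x -125 to +75 mm. Light bar 25 mm behind the card's plane, lens ring 50 mm before it; both end 75 mm above the bench, below the card's thick top band.
- card: Gel card upright in the viewer: whitish, 70 mm wide (y), 53 high (z), 16 g; lower 40 mm 5 mm thick (x), top 13 mm a band 9 mm thick, 56 wide: grip it there from above, across thickness or width. Origin: middle of the bottom edge. x points out of the printed front (violet stripes); the back has no stripes; six tubes show on both. At the start +x is towards the lens; -x must be in the end.
- carriage: Holds the card, 25 mm to the viewer's -y side of the lens at rest; slides along the viewer's y, 10 mm a click. At each end a black grooved upright, 30 mm high with flared lips to 37 mm above its floor; the card's ends slide in from above. Gap 6.5 mm for the 5 mm thick card, 72.6 mm for its 70 mm width. Origin: middle of its floor, 36 mm above the bench; axes as the viewer's.
- seat (a point): Middle of the carriage's floor, 36 mm above the bench: the middle of the card's bottom edge rests here. Axes as the viewer's; moves with the carriage.
- lens (a point): Centre of the round lens (37 mm across), 53 mm from the card's plane on the viewer's +x side, 56 mm above the bench.
- lever: Stepping lever on the robot's side of the viewer: flat steel arm 14 mm wide, 42 to 48 mm above the bench, at its end an upright round red knob, 22 mm diameter, 52 to 90 mm above the bench, free space around. Origin on the pivot; its -x axis points along the arm to the knob, 80 mm away.
- knob (a point): On the knob's axis, 71 mm above the bench: the height to grip or push. Moves with the lever.
- pivot (a point): On the lever's vertical pivot axis, 66 mm above the bench; axes as the viewer's. The knob runs on a circle of 80 mm radius about it.
- step (a joint): Lever angle, rad: 0 at rest (knob 0.625 rad to the +y side of the viewer's -x), growing counter-clockwise from above: knob goes towards viewer's -y. Notches every 0.25 rad (20 mm at the knob) from 0.25 to 1.25, stop 1.31. A spring drives it back to 0 with 4.5 to 6 N at the knob; a notch adds 3 N on leaving, takes off 3 N on arriving: the push jumps by some 5 N there.
- card_rack: Bystander: blue block 130 x 100 x 22 mm with three gel cards standing in it (67 mm high); stays put.
- tube_rack: Bystander: white rack 74 x 118 mm, 96 mm high, of blood tubes with red and violet caps; stays put.
- marker: Bystander: white and blue marker pen lying on the bench, 130 mm long, 17 mm thick; stays put.

How it is judged:
By the outcome, as a careful person would: the job done as asked, in the order asked, and still so for the second after the job is handed in, while the arm keeps its last pose, push and grip.
It also fails if it takes over 70 s, if anything falls off the work surface, if the arm or the gripper's body presses on something with over 40 N, if the wrist force passes 120 N, or if a joint passes its speed limit or range.

ROBOT

A 6-joint arm with a two-finger parallel gripper is mounted at the origin on the work surface. World frame = base frame: x ahead of the robot, y to its left, z up, the work surface at z = 0. Lengths are in m, angles in rad, forces in N, time in s.
With the tool pointing down it reaches from about 0.35 to 0.775 m from the base axis. Payload 7.3 kg.
Tool frame: the origin (TCP) lies at the centre of the arm's flange, where the gripper is bolted on; the fingertips stand 178 mm ahead of it and the grasp point (between the pads) lies 159 mm ahead of it; z points along the fingers, y is the line along which they close (so a half turn about z gives the same grasp; the last joint's range is limited). The gripper opens to 92 mm and grips with 3 to 60 N. Pads are 19 mm wide; open, the fingers measure 130 mm over their backs; the gripper's body (75 mm by 190 mm) begins 47 mm behind the grasp point.
Start: joints at [-1.39, 0.342, 1.524, -0, 1.275, -0.146], TCP at [0.169, -0.497, 0.405] pointing down, gripper open.
Joint ranges: [-2.53, 2.53], [-0.77, 2.02], [0.04, 2.7], [-1, 4.14], [0.28, 2.66], [-3.11, 3.11]. Speed limits (rad/s): [2.57, 2.57, 3.14, 3.14, 3.14, 3.14].

INTERFACE

Orientations are given as [roll, pitch, yaw] about the fixed x, y, z axes, in that order (R = Rz(yaw) Ry(pitch) Rx(roll)).
In Python, from cell import telemetry, vision, ticket gives the robot as it stands.
- The arm moves only by the shell command python3 -m crank 'ROWS' [FORCE]. ROWS is JSON, a list of rows, each a list of 5 numbers: the gripper command: -1 is shut, 1 is fully open, values between are in proportion, then the shift along the tool's x, y, z in mm, then the turn about the tool's z in rad. In form: [[fingers, dx, dy, dz, roll], ...]. A call has 1 to 12 rows; each row is the pose to reach, as a shift and turn from the pose commanded when the call began, along the tool's axes at that moment; what a row does not reach only later rows make up. A row lasts 1/12 s, in which the tool goes at most 41.7 mm and 7.16 degrees, less where a joint would pass 70% of its speed; a pose out of reach is approached as far as the arm can. A call with a gripper value outside its range is refused whole. The fingers move at their own pace and stop on an object; FORCE is the grip in N (left out, the last holds). Time passes only in rows, so rows that repeat a pose let the fingers close. It gives the time, the measured TCP pose, the force, the opening and the grip force at its end, in the units of the state.
- telemetry.observe(): the state, without advancing time (a new reading comes with each control period).
- vision.read_camera(name): name is "side" or "top"; returns (picture, depth): 400x640x3 uint8, red, green, blue; 400x640 float32, m along the optical axis (not along the pixel's ray), 0 where there is no reading.
- vision.get_calibration(name): a dict with "camera_matrix" (3x3 intrinsics, pixels), "dist" ([k1, k2, p1, p2, k3] as OpenCV has them; the pictures are not rectified), "rvec" (rotation vector, rad) and "tvec" (3), from world to camera coordinates, as OpenCV has them. Camera axes: x right, y down, z forward; pixel columns grow to the right and rows downward; lengths in m; the calibration is good to about 2 mm. A picture is of the moment at which its call begins. get_calibration takes no time and is no camera call.
- ticket.hand_in(): hands the job in; it is judged then, once.
The state is a dict: "time": time; "qpos": joint angles; "qvel": joint speeds; "joint_efforts": joint torques, N m; "tool_pos": TCP position; "tool_rot": TCP orientation; "contact_force": force on the tool from outside, world axes, zero at the start; "torque": the same for the moment, N m; "opening": finger opening in m; "grip_force": force on a finger pad.
Only numpy, scipy, OpenCV 4.12 (cv2) and the standard library are available. Lean on these libraries where they do the work, as an engineer would, in place of code of your own. Each camera call takes 0.05 s, during which the arm holds its last target. There are 200 camera calls.

## Working session

There is one attempt and no reset: what is moved stays moved. The work goes in short steps, Python scripts to look and compute and a shell command to move; the robot and the scene stay as the last step left them, time stands still between calls to the robot, and variables do not carry over. Pictures are saved under pics/ and viewed, at most 10 in all, crops included, and the job is handed in when it is done.

```bash
ls; mkdir -p pics
python3 - <<'E'
from cell import telemetry, vision
import cv2,numpy as np
for n in("top","side"):
    p,d=vision.read_camera(n); cv2.imwrite(f"pics/{n}0.png",p[:,:,::-1]); np.savez(f"pics/{n}0.npz",p=p,d=d)
    print({k:np.round(v,4).tolist() for k,v in vision.get_calibration(n).items()})
s=telemetry.observe(); print(s)
E
```

```text
pics
{'camera_matrix': [[461.0042, 0.0, 318.6945], [0.0, 461.0042, 198.1769], [0.0, 0.0, 1.0]], 'dist': [0.0273, 0.0, 0.0, 0.0, 0.0], 'rvec': [2.1136, -2.1044, 0.2185], 'tvec': [0.0202, 0.5349, 1.2871]}
{'camera_matrix': [[449.9235, 0.0, 320.6528], [0.0, 449.9235, 200.3295], [0.0, 0.0, 1.0]], 'dist': [-0.0382, 0.0, 0.0, 0.0, 0.0], 'rvec': [2.1061, -0.1734, 0.13], 'tvec': [-0.5345, 0.11, 1.2671]}
{'time': 0.1, 'qpos': array([-1.39000277e+00,  3.42654107e-01,  1.52490190e+00, -4.86887057e-05,
        1.27542088e+00, -1.45990238e-01]), 'qvel': array([-0.00084148, -0.00045262, -0.00138367, -0.00037374, -0.00203165,
        0.00167981]), 'joint_efforts': array([ 1.85691286e-03, -4.32002950e+01, -2.44694710e+01,  7.19443965e-02,
        5.25439787e-02, -3.96324151e-05]), 'tool_pos': array([ 0.16852255, -0.49709279,  0.40412059]), 'tool_rot': array([-3.14021637e+00, -1.55302497e-04,  3.26797897e-01]), 'contact_force': array([-0.0558128 , -0.51669298,  1.24445418]), 'torque': array([0.00103325, 0.05166775, 0.01597465]), 'grip_force': 0.0, 'opening': 0.09170737383603017}
```

View pics/top0.png

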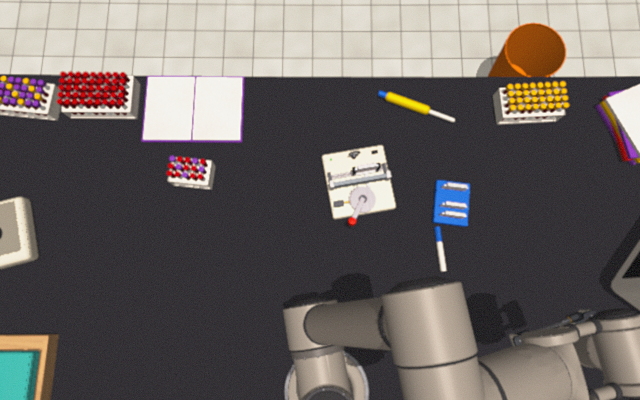

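View pics/side0.png

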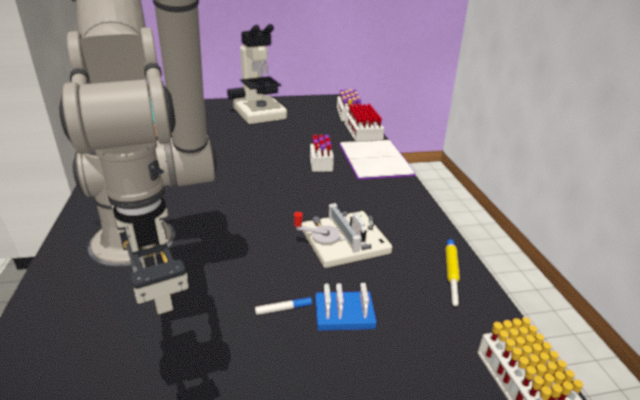

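The top view shows the viewer at about (358,182), the red knob at (352,222), the card rack at (452,203) and the marker at (440,250). The side view shows the same layout, with the card at about (345,228).

```bash
cat > h.py <<'E'
import cv2,numpy as np
from cell import vision,telemetry
def cal(n):
    c=vision.get_calibration(n); R=cv2.Rodrigues(np.array(c["rvec"],float))[0]
    return np.array(c["camera_matrix"]),np.array(c["dist"]),R,np.array(c["tvec"],float).ravel()
def onplane(n,px,z):
    K,D,R,t=cal(n); u=cv2.undistortPoints(np.array(px,float).reshape(-1,1,2),K,D).reshape(-1,2)
    r=np.c_[u,np.ones(len(u))]@R; c=-R.T@t
    return c+r*((z-c[2])/r[:,2])[:,None]
def cloud(n,d):
    K,D,R,t=cal(n); v,u=np.mgrid[:400,:640]
    q=cv2.undistortPoints(np.stack([u,v],-1).reshape(-1,1,2).astype(float),K,D).reshape(-1,2)
    P=np.c_[q,np.ones(len(q))]*d.reshape(-1,1)
    return ((P-t)@R).reshape(400,640,3)
def proj(n,P):
    K,D,R,t=cal(n); return cv2.projectPoints(np.array(P,float),R,t,K,D)[0].reshape(-1,2)
E
python3 - <<'E'
from h import *
a=np.load("pics/top0.npz");p,d=a["p"],a["d"]
C=cloud("top",d)
hsv=cv2.cvtColor(p,cv2.COLOR_RGB2HSV)
m=np.zeros((400,640),np.uint8); m[140:225,315:402]=1
base=(m>0)&(C[...,2]>.015)&(C[...,2]<.040)
P=C[base]; print("base",len(P),np.median(P[:,2]))
r=cv2.minAreaRect((P[:,:2]*1000).astype(np.float32)); print("rect",r)
# colour-based base mask
g=((m>0)&(p.min(2)>120)).astype(np.uint8)
c=max(cv2.findContours(g,0,2)[0],key=cv2.contourArea); bx=cv2.boxPoints(cv2.minAreaRect(c)); print(bx); W=onplane("top",bx,.027); print(np.round(W,4),W.mean(0))
red=(m>0)&(p[...,0]>120)&(p[...,1]<70); v,u=np.nonzero(red); print("red",u.mean(),v.mean(),len(u),onplane("top",[[u.mean(),v.mean()]],.09),np.percentile(C[red][:,2],[5,50,95]))
hi=(m>0)&(C[...,2]>.078)&~red
v,u=np.nonzero(hi);print("hi",len(u),np.round(np.c_[u,v,C[hi]*1000][::6],0).tolist())
cv2.imwrite("pics/c1.png",cv2.resize(p[140:230,310:405,::-1],None,fx=6,fy=6,interpolation=cv2.INTER_CUBIC))
s=np.load("pics/side0.npz")["p"]
cv2.imwrite("pics/c2.png",cv2.resize(s[195:270,285:395,::-1],None,fx=7,fy=7,interpolation=cv2.INTER_CUBIC))
E
```

```text
base 3017 0.026745959289500434
rect ((595.0555419921875, -94.63579559326172), (201.88966369628906, 190.39569091796875), 10.487093925476074)
[[321.184   154.512  ]
 [385.16    142.88   ]
 [397.416   210.288  ]
 [333.43997 221.91998]]
[[ 0.6768  0.0157  0.027 ]
 [ 0.7145 -0.1795  0.027 ]
 [ 0.5053 -0.2104  0.027 ]
 [ 0.4697 -0.0211  0.027 ]] [ 0.59157344 -0.09882658  0.027     ]
red 351.6923076923077 220.84615384615384 52 [[ 0.46286136 -0.07059708  0.09      ]] [-0.00145973  0.08818395  0.09316129]
hi 126 [[365.0, 141.0, 255.0, 17.0, 1370.0], [356.0, 151.0, 672.0, -86.0, 78.0], [387.0, 161.0, 255.0, 17.0, 1370.0], [369.0, 164.0, 629.0, -122.0, 90.0], [375.0, 164.0, 629.0, -140.0, 89.0], [367.0, 165.0, 255.0, 17.0, 1370.0], [373.0, 165.0, 626.0, -133.0, 91.0], [358.0, 166.0, 624.0, -91.0, 88.0], [364.0, 166.0, 623.0, -108.0, 91.0], [370.0, 166.0, 624.0, -125.0, 87.0], [376.0, 166.0, 626.0, -143.0, 80.0], [362.0, 167.0, 621.0, -102.0, 85.0], [368.0, 167.0, 620.0, -119.0, 88.0], [357.0, 168.0, 618.0, -88.0, 86.0], [363.0, 168.0, 618.0, -105.0, 87.0], [357.0, 169.0, 616.0, -88.0, 81.0], [389.0, 175.0, 255.0, 17.0, 1370.0], [355.0, 179.0, 587.0, -82.0, 79.0], [366.0, 182.0, 255.0, 17.0, 1370.0], [333.0, 195.0, 255.0, 17.0, 1370.0], [353.0, 218.0, 471.0, -75.0, 88.0]]
```

View pics/c1.png

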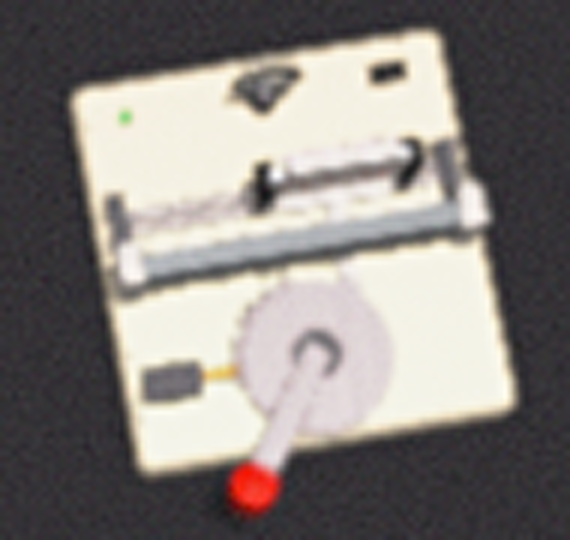

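View pics/c2.png

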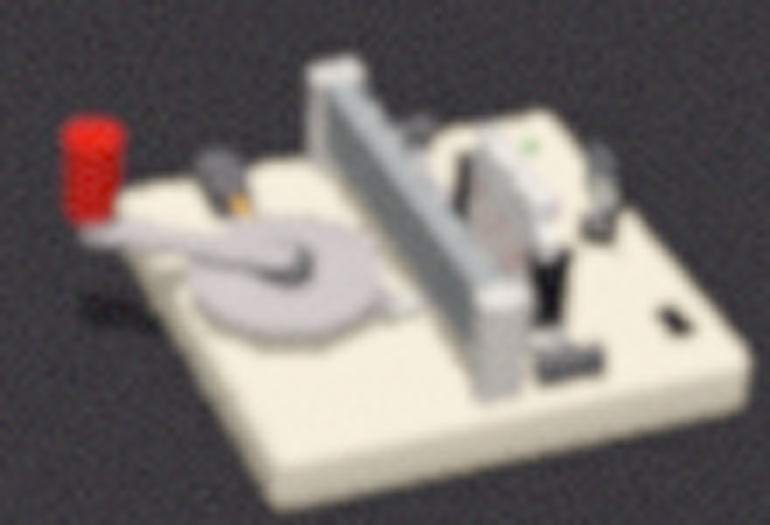

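The first crop gives the base corners at about (322,155), (383,145), (396,208) and (334,219). The card band runs from (356,168) to (378,164), with the light bar below it. The second crop shows the card standing behind the bar and the red knob at the left.

Run:
```python
from h import *
from scipy.optimize import least_squares
a=np.load("pics/top0.npz");p,d=a["p"],a["d"];C=cloud("top",d)
# base pose by maximising edge: soft fit of rectangle to brightness at z=.027
g=p.min(2).astype(np.float32)
m=np.zeros((400,640),np.uint8); m[135:230,312:405]=(g[135:230,312:405]>110)
c=max(cv2.findContours(m,0,1)[0],key=cv2.contourArea).reshape(-1,2)
W=onplane("top",c,.027)[:,:2]
def res(q):
    cx,cy,t=q;R=np.array([[np.cos(t),-np.sin(t)],[np.sin(t),np.cos(t)]])
    l=(W-[cx,cy])@R; e=np.c_[np.abs(l[:,0])-.100,np.abs(l[:,1])-.095]; return np.max(e,1)+.0008
r=least_squares(res,[.594,-.096,.18],loss="soft_l1",f_scale=.0015); t=r.x[2]
print("base",r.x,np.median(np.abs(r.fun)))
o=r.x[:2]+.025*np.array([np.cos(t),np.sin(t)]); print("origin",o)
ex=np.array([np.cos(t),np.sin(t)]);ey=np.array([-ex[1],ex[0]])
print("card expected",o-.025*ey)
band=np.zeros((400,640),bool);band[160:175,350:385]=1
band&=(C[...,2]>.082)&(C[...,2]<.096)
B=C[band]; print(len(B),"band med xy",np.median(B,0)); l=(B[:,:2]-o)@np.c_[ex,ey]; print("local pct",np.percentile(l,[3,50,97],0))
piv=None
for n in("top","side"):
    pp=np.load(f"pics/{n}0.npz")["p"].astype(int); k=(pp[...,0]>110)&(pp[...,1]<70)&(pp[...,2]<70)
    w=np.zeros((400,640),bool); (w.__setitem__((slice(205,235),slice(335,370)),1) if n=="top" else w.__setitem__((slice(205,232),slice(285,310)),1))
    v,u=np.nonzero(k&w); print(n,u.mean(),v.mean(),u.min(),u.max(),v.min(),v.max(),onplane(n,[[u.mean(),v.mean()]],.071 if n=="side" else .085))
kn=o-.0*ex
```

```text
base [ 0.59440697 -0.09577395  0.17939369] 0.0008112923776605142
origin [ 0.61900578 -0.09131313]
card expected [ 0.6234666  -0.11591193]
67 band med xy [ 0.62354401 -0.11354317  0.08819815]
local pct [[-0.00419928 -0.04927855]
 [ 0.00057256 -0.02212426]
 [ 0.00591781  0.00371273]]
top 351.7857142857143 221.08928571428572 348 356 217 225 [[ 0.46298217 -0.07119563  0.085     ]]
side 297.6475409836066 218.08196721311475 294 302 211 226 [[ 0.46477438 -0.06571202  0.071     ]]
```

```bash
cat > go.py <<'E'
import sys,numpy as np
from cell import telemetry
# go.py x y z yaw : deltas in tool axes (mm, rad) from measured pose
s=telemetry.observe(); x,y,z,w=map(float,sys.argv[1:5]); p=s["tool_pos"]; c=s["tool_rot"][2]
d=np.array([x,y])-p[:2]
r=(c-w+np.pi)%(2*np.pi)-np.pi
print("dx %.1f dy %.1f dz %.1f roll %.3f"%(1e3*(d@[np.cos(c),np.sin(c)]),1e3*(d@[np.sin(c),-np.cos(c)]),1e3*(p[2]-z),r), "t",s["time"],"q6",s["qpos"][5].round(3),"F",s["contact_force"].round(2))
E
python3 -m crank '[[1,553,-216,104,0.148],[1,553,-216,104,0.148],[1,553,-216,104,0.148],[1,553,-216,104,0.148],[1,553,-216,104,0.148],[1,553,-216,104,0.148],[1,553,-216,104,0.148],[1,553,-216,104,0.148],[1,553,-216,104,0.148],[1,553,-216,104,0.148],[1,553,-216,104,0.148],[1,553,-216,104,0.148]]' 5
python3 go.py 0.6235 -0.115 0.30 0.179
```

```text
time: 1.1
tool_pos: [0.5447, -0.1802, 0.3182]
tool_rot: [-3.141, 0.001, 0.179]
contact_force: [-0.1, -0.9, 0.0]
opening: 0.0919
grip_force: 0.0
dx 89.1 dy -50.2 dz 18.2 roll -0.000 t 1.1 q6 0.939 F [-0.11 -0.9   0.04]
```

```bash
python3 -m crank '[[1,89,-50,18,0],[1,89,-50,18,0],[1,89,-50,18,0],[1,89,-50,18,0],[1,89,-50,18,0],[1,89,-50,18,0]]'
python3 go.py 0.6235 -0.115 0.256 0.179
python3 - <<'E'
from h import *
t=[]
for n,b in(("top",(110,240,280,430)),("side",(150,280,270,400))):
    p,d=vision.read_camera(n); q=p[b[0]:b[1],b[2]:b[3],::-1]; t.append(cv2.resize(q,(390,390),interpolation=cv2.INTER_CUBIC))
cv2.imwrite("pics/d1.png",np.hstack(t))
E
```

```text
time: 1.6
tool_pos: [0.6216, -0.1174, 0.3005]
tool_rot: [-3.142, 0.001, 0.179]
contact_force: [-0.5, -0.2, -0.4]
opening: 0.0919
grip_force: 0.0
dx 2.3 dy -2.0 dz 44.5 roll -0.000 t 1.6 q6 1.085 F [-0.52 -0.23 -0.44]
```

View pics/d1.png

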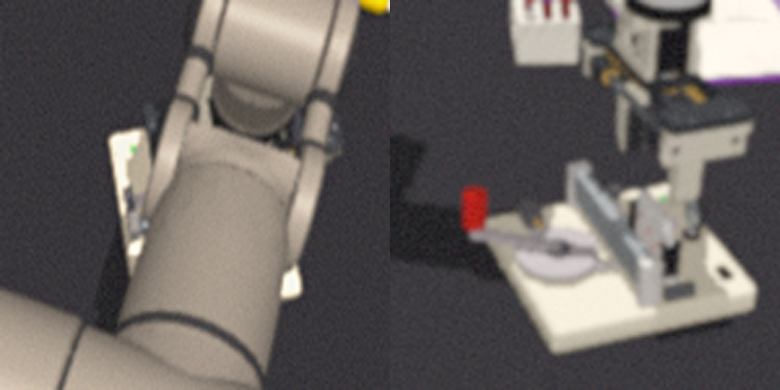

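The top camera is blocked by the arm. The side view shows the open fingers hanging above the card at about (660,220), with the near finger at (690,190).

```bash
python3 -m crank '[[1,2,-2,20,0],[1,2,-2,35,0],[1,2,-2,42,0],[1,2,-2,42,0],[1,2,-2,42,0],[1,2,-2,42,0],[1,2,-2,42,0]]' 3; python3 go.py 0.6235 -0.115 0.256 0.179
python3 -m crank '[[0.3,0,0,0,0],[0.3,0,0,0,0],[0.3,0,0,0,0],[0.28,0,0,0,0],[0.26,0,0,0,0],[0.24,0,0,0,0],[0.22,0,0,0,0],[0.2,0,0,0,0],[0.2,0,0,0,0],[0.2,0,0,0,0]]' 3; python3 go.py 0.6235 -0.115 0.256 0.179
```

```text
time: 2.28
tool_pos: [0.624, -0.1149, 0.2601]
tool_rot: [3.141, -0.002, 0.178]
contact_force: [0.1, -0.6, -0.4]
opening: 0.0917
grip_force: 0.0
dx -0.5 dy -0.0 dz 4.1 roll -0.001 t 2.2833 q6 1.09 F [ 0.06 -0.65 -0.43]
time: 3.12
tool_pos: [0.6238, -0.1146, 0.2589]
tool_rot: [3.142, 0.0, 0.179]
contact_force: [-0.5, 0.1, 0.9]
opening: 0.056
grip_force: 3.0
dx -0.4 dy 0.3 dz 2.9 roll -0.000 t 3.1167 q6 1.09 F [-0.51  0.15  0.95]
```

```bash
python3 -m crank '[[1,0,0,0,0],[1,0,0,0,0],[1,0,0,0,0],[1,0,0,0,0],[1,0,0,0,-0.12],[1,0,0,0,-0.24],[1,0,0,0,-0.36],[1,0,0,0,-0.48],[1,0,0,0,-0.6],[1,0,0,0,-0.72],[1,0,0,0,-0.84],[1,0,0,0,-0.96]]' 3; python3 -m crank '[[1,0,0,0,-0.12],[1,0,0,0,-0.24],[1,0,0,0,-0.36],[1,0,0,0,-0.48],[1,0,0,0,-0.6],[1,0,0,0,-0.61],[1,0,0,0,-0.61],[1,0,0,0,-0.61]]';  python3 go.py 0.6238 -0.1148 0.256 1.750
```

```text
time: 4.12
tool_pos: [0.6238, -0.1146, 0.2589]
tool_rot: [3.142, 0.0, 1.145]
contact_force: [-0.6, 0.4, 0.1]
opening: 0.0921
grip_force: 0.0
time: 4.78
tool_pos: [0.6238, -0.1146, 0.2589]
tool_rot: [3.141, 0.0, 1.745]
contact_force: [-0.7, 0.9, -0.2]
opening: 0.0918
grip_force: 0.0
dx -0.2 dy -0.1 dz 2.9 roll -0.005 t 4.7833 q6 -0.477 F [-0.72  0.89 -0.23]
```

```bash
python3 -m crank '[[1,0,0,2.5,0],[-0.5,0,0,2.5,0],[-0.5,0,0,2.5,0],[-0.5,0,0,2.5,0],[-0.6,0,0,2.5,0],[-0.65,0,0,2.5,0],[-0.7,0,0,2.5,0],[-0.75,0,0,2.5,0],[-0.8,0,0,2.5,0],[-0.85,0,0,2.5,0],[-0.9,0,0,2.5,0],[-0.9,0,0,2.5,0]]' 3;  python3 go.py 0.6238 -0.1148 0.256 1.750
python3 -m crank '[[-0.95,0,0,0,0],[-0.95,0,0,0,0],[-0.95,0,0,0,0],[-0.95,0,0,0,0]]' 15;python3 go.py 0.6238 -0.1148 0.256 1.750
```

```text
time: 5.78
tool_pos: [0.6238, -0.1146, 0.2564]
tool_rot: [3.142, 0.0, 1.749]
contact_force: [-0.3, -0.3, 0.2]
opening: 0.023
grip_force: 0.0
dx -0.2 dy -0.0 dz 0.4 roll -0.001 t 5.7833 q6 -0.48 F [-0.32 -0.25  0.15]
time: 6.12
tool_pos: [0.624, -0.1146, 0.2565]
tool_rot: [3.141, 0.0, 1.749]
contact_force: [1.0, -0.2, -0.5]
opening: 0.0087
grip_force: 14.9
dx -0.2 dy -0.2 dz 0.5 roll -0.001 t 6.1167 q6 -0.48 F [ 1.03 -0.19 -0.53]
```

```bash
python3 -m crank '[[-0.95,0,0,-5,0],[-0.95,0,0,-10,0],[-0.95,0,0,-17,0],[-0.95,0,0,-24,0],[-0.95,0,0,-32,0],[-0.95,0,0,-40,0],[-0.95,0,0,-50,0],[-0.95,0,0,-60,0],[-0.95,0,0,-60,0],[-0.95,0,0,-60,0]]' 15;python3 go.py 0.6238 -0.1148 0.3165 -1.392
python3 - <<'E'
from h import *
p,d=vision.read_camera("side"); cv2.imwrite("pics/e1.png",cv2.resize(p[170:270,290:400,::-1],(660,600),interpolation=cv2.INTER_CUBIC))
E
```

```text
time: 6.95
tool_pos: [0.6239, -0.1147, 0.3174]
tool_rot: [3.14, 0.001, 1.749]
contact_force: [0.0, -0.4, 0.2]
opening: 0.009
grip_force: 14.9
dx -0.1 dy -0.1 dz 0.9 roll 3.141 t 6.95 q6 -0.48 F [ 0.04 -0.36  0.15]
```

View pics/e1.png

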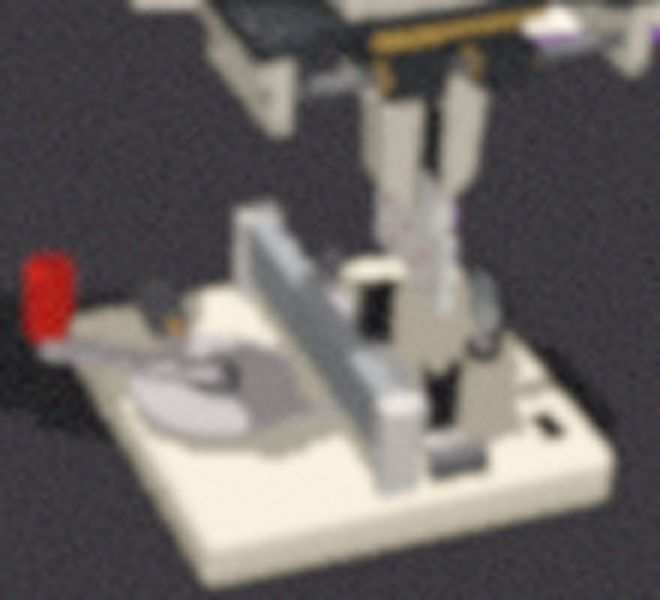

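The card has been lifted clear: it hangs upright between the fingers at about (420,250), with the empty black uprights below it. Next is the half turn.

```bash
python3 -m crank '[[-0.95,0,0,0,0.12],[-0.95,0,0,0,0.24],[-0.95,0,0,0,0.36],[-0.95,0,0,0,0.48],[-0.95,0,0,0,0.6],[-0.95,0,0,0,0.72],[-0.95,0,0,0,0.84],[-0.95,0,0,0,0.96],[-0.95,0,0,0,1.08],[-0.95,0,0,0,1.2],[-0.95,0,0,0,1.32],[-0.95,0,0,0,1.44]]'
python3 -m crank '[[-0.95,0,0,0,0.12],[-0.95,0,0,0,0.24],[-0.95,0,0,0,0.36],[-0.95,0,0,0,0.48],[-0.95,0,0,0,0.6],[-0.95,0,0,0,0.72],[-0.95,0,0,0,0.84],[-0.95,0,0,0,0.96],[-0.95,0,0,0,1.08],[-0.95,0,0,0,1.2],[-0.95,0,0,0,1.32],[-0.95,0,0,0,1.44]]'
python3 -m crank '[[-0.95,0,0,0,0.12],[-0.95,0,0,0,0.24],[-0.95,0,0,0,0.262],[-0.95,0,0,0,0.262],[-0.95,0,0,0,0.262],[-0.95,0,0,0,0.262]]'
python3 go.py 0.6239 -0.1147 0.3165 -1.392
```

```text
time: 8.0
tool_pos: [0.6236, -0.1146, 0.3155]
tool_rot: [-3.141, 0.001, 0.303]
contact_force: [0.0, -0.3, 0.3]
opening: 0.0089
grip_force: 14.9
time: 9.0
tool_pos: [0.6236, -0.1146, 0.3155]
tool_rot: [3.14, 0.001, -1.137]
contact_force: [0.3, 0.7, -0.5]
opening: 0.0086
grip_force: 14.9
time: 9.5
tool_pos: [0.6238, -0.1146, 0.3162]
tool_rot: [3.141, 0.0, -1.391]
contact_force: [-0.3, -0.2, 0.5]
opening: 0.0087
grip_force: 14.9
dx 0.1 dy -0.1 dz -0.3 roll 0.001 t 9.5 q6 2.659 F [-0.32 -0.18  0.55]
```

```bash
python3 -m crank '[[-0.95,0,0,8,0],[-0.95,0,0,15,0],[-0.95,0,0,20,0],[-0.95,0,0,24,0],[-0.95,0,0,27,0],[-0.95,0,0,30,0],[-0.95,0,0,32,0],[-0.95,0,0,34,0],[-0.95,0,0,34,0],[-0.95,0,0,34,0]]'; python3 -m crank '[[-0.95,0,0,2,0],[-0.95,0,0,4,0],[-0.95,0,0,6,0],[-0.95,0,0,8,0],[-0.95,0,0,8,0]]'
python3 go.py 0.6239 -0.1147 0.2565 -1.392
```

```text
time: 10.33
tool_pos: [0.624, -0.1146, 0.2824]
tool_rot: [-3.141, -0.0, -1.393]
contact_force: [3.2, 0.1, -1.0]
opening: 0.009
grip_force: 15.0
time: 10.75
tool_pos: [0.624, -0.1146, 0.2742]
tool_rot: [-3.141, -0.0, -1.393]
contact_force: [3.6, 0.2, -0.2]
opening: 0.0091
grip_force: 15.1
dx 0.1 dy 0.1 dz 17.7 roll -0.001 t 10.75 q6 2.662 F [ 3.59  0.24 -0.23]
```

```bash
python3 -m crank '[[-0.95,0,-0.3,0,0],[-0.95,0,-0.6,0,0],[-0.95,0,-0.6,0,0],[-0.95,0,-0.6,4,0],[-0.95,0,-0.6,8,0],[-0.95,0,-0.6,11,0],[-0.95,0,-0.6,14,0],[-0.95,0,-0.6,15,0],[-0.95,0,-0.6,15,0]]'
python3 go.py 0.6239 -0.1147 0.2565 -1.392
```

```text
time: 11.5
tool_pos: [0.6244, -0.1145, 0.2589]
tool_rot: [3.141, 0.0, -1.393]
contact_force: [4.3, 0.2, -2.2]
opening: 0.0091
grip_force: 15.0
dx 0.2 dy 0.5 dz 2.4 roll -0.001 t 11.5 q6 2.662 F [ 4.32  0.17 -2.22]
```

```bash
python3 -m crank '[[-0.95,0,-0.3,0,0],[-0.95,0,-0.6,0,0],[-0.95,0,-0.6,0,0],[-0.95,0,-0.6,0,0]]'; python3 -m crank '[[-0.95,0,0,1,0],[-0.95,0,0,2,0],[-0.95,0,0,2.5,0],[-0.95,0,0,2.5,0],[-0.95,0,0,2.5,0]]'
python3 go.py 0.6239 -0.1147 0.2565 -1.392
```

```text
time: 11.83
tool_pos: [0.6248, -0.1144, 0.2591]
tool_rot: [3.14, 0.0, -1.393]
contact_force: [2.4, -0.2, -1.3]
opening: 0.0088
grip_force: 15.0
time: 12.25
tool_pos: [0.6248, -0.1144, 0.2568]
tool_rot: [3.141, 0.0, -1.393]
contact_force: [0.7, 0.0, 0.5]
opening: 0.0085
grip_force: 15.0
dx 0.1 dy 1.0 dz 0.3 roll -0.001 t 12.25 q6 2.662 F [0.71 0.02 0.51]
```

```bash
python3 -m crank '[[-0.95,0,0,0.5,0],[-0.95,0,0,1,0],[-0.95,0,0,1,0]]'; python3 -m crank '[[-0.9,0,0,0,0],[-0.7,0,0,0,0],[-0.6,0,0,0,0],[-0.5,0,0,0,0],[-0.5,0,0,0,0]]' 
python3 -m crank '[[-0.5,0,0,-10,0],[-0.5,0,0,-30,0],[-0.95,0,0,-40,0],[-0.95,0,0,-40,0],[-0.95,0,0,-40,0],[-0.95,0,0,-40,0],[-0.95,0,0,-40,0]]'
python3 - <<'E'
from h import *
p,d=vision.read_camera("side"); cv2.imwrite("pics/f1.png",cv2.resize(p[170:270,290:400,::-1],(660,600),interpolation=cv2.INTER_CUBIC))
np.savez("pics/f1.npz",p=p,d=d)
E
```

```text
time: 12.5
tool_pos: [0.6249, -0.1144, 0.2564]
tool_rot: [-3.141, -0.0, -1.393]
contact_force: [-0.2, 0.5, 4.5]
opening: 0.0091
grip_force: 15.0
time: 12.92
tool_pos: [0.6249, -0.1144, 0.2555]
tool_rot: [3.141, 0.0, -1.393]
contact_force: [-0.1, -0.2, 0.7]
opening: 0.0221
grip_force: 0.0
time: 13.5
tool_pos: [0.6247, -0.1143, 0.2949]
tool_rot: [3.14, 0.001, -1.393]
contact_force: [0.2, 0.4, 0.9]
opening: 0.0024
grip_force: 0.0
```

View pics/f1.png

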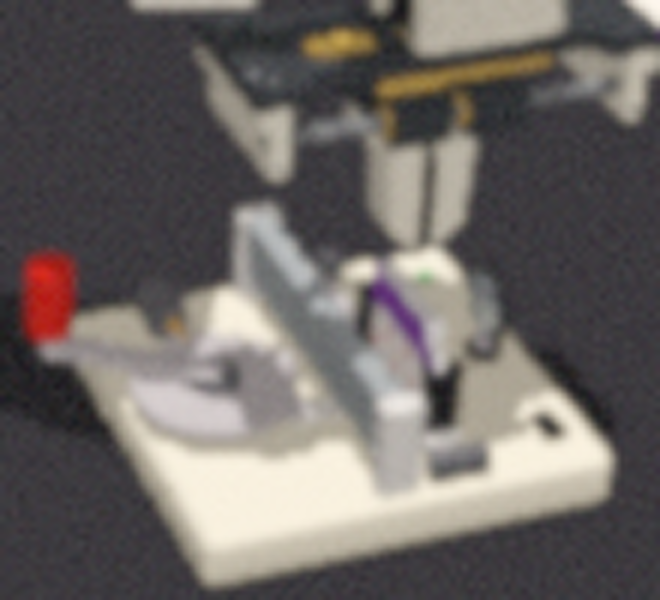

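The violet stripe now faces the light bar and the robot, at about (400,310), so the plain back faces the lens. I'll press lightly on top with closed fingers to confirm the card is fully seated.

```bash
python3 -m crank '[[-0.95,0,0,12,0],[-0.95,0,0,20,0],[-0.95,0,0,24,0],[-0.95,0,0,26,0],[-0.95,0,0,27,0],[-0.95,0,0,28,0],[-0.95,0,0,28,0]]'; python3 -m crank '[[-0.95,0,0,0.5,0],[-0.95,0,0,0.5,0]]'
```

```text
time: 14.13
tool_pos: [0.6251, -0.1144, 0.268]
tool_rot: [-3.141, -0.0, -1.393]
contact_force: [0.3, 0.9, 1.0]
opening: 0.0024
grip_force: 0.0
time: 14.3
tool_pos: [0.6251, -0.1144, 0.2677]
tool_rot: [-3.141, -0.0, -1.393]
contact_force: [-0.6, -0.7, -0.6]
opening: 0.0024
grip_force: 0.0
```

```bash
python3 -m crank '[[-0.95,0,0,0.6,0],[-0.95,0,0,0.6,0]]'; python3 -m crank '[[-0.95,0,0,0.6,0],[-0.95,0,0,0.6,0]]';python3 -m crank '[[-0.95,0,0,0.6,0],[-0.95,0,0,0.6,0]]'
```

```text
time: 14.47
tool_pos: [0.6251, -0.1144, 0.2673]
tool_rot: [-3.141, -0.0, -1.393]
contact_force: [-1.1, 0.7, 1.8]
opening: 0.0024
grip_force: 1.2
time: 14.63
tool_pos: [0.6253, -0.1143, 0.2672]
tool_rot: [-3.14, -0.001, -1.393]
contact_force: [-0.6, 0.7, 5.0]
opening: 0.0023
grip_force: 2.8
time: 14.8
tool_pos: [0.6254, -0.1143, 0.2672]
tool_rot: [-3.139, -0.001, -1.393]
contact_force: [-0.9, 0.1, 8.2]
opening: 0.0025
grip_force: 4.0
```

The card top sits at 89 mm, so it is fully seated. On to the knob.

```bash
python3 -m crank '[[-0.95,0,0,-20,0],[-0.95,0,0,-50,0],[-0.95,0,0,-62,-0.1],[0.5,0,0,-62,-0.22],[0.5,0,0,-62,-0.34],[0.5,0,0,-62,-0.46],[0.5,0,0,-62,-0.58],[0.5,0,0,-62,-0.7],[0.5,0,0,-62,-0.82],[0.5,0,0,-62,-0.94],[0.5,0,0,-62,-1.06],[0.5,0,0,-62,-1.18]]' 5; python3 go.py 0.464 -0.068 0.320 0.179
```

```text
time: 15.8
tool_pos: [0.6249, -0.1144, 0.3274]
tool_rot: [3.142, 0.0, -0.207]
contact_force: [0.9, 1.1, -0.3]
opening: 0.0576
grip_force: 0.0
dx -167.0 dy -12.3 dz 7.4 roll -0.386 t 15.8 q6 1.477 F [ 0.92  1.06 -0.34]
```

```bash
python3 -m crank '[[0.5,-35,-3,7,-0.1],[0.5,-70,-6,7,-0.2],[0.5,-105,-9,7,-0.3],[0.5,-140,-12,7,-0.386],[0.5,-167,-12,7,-0.386],[0.5,-167,-12,7,-0.386],[0.5,-167,-12,7,-0.386],[0.5,-167,-12,7,-0.386]]'; python3 go.py 0.464 -0.068 0.230 0.179;  python3 - <<'E'
from h import *
p,d=vision.read_camera("side"); cv2.imwrite("pics/g1.png",cv2.resize(p[170:270,260:370,::-1],(660,600),interpolation=cv2.INTER_CUBIC))
E
```

```text
time: 16.47
tool_pos: [0.4651, -0.0676, 0.3211]
tool_rot: [3.141, -0.002, 0.172]
contact_force: [-0.3, -0.7, 0.5]
opening: 0.0689
grip_force: 0.0
dx -1.1 dy 0.2 dz 91.1 roll -0.007 t 16.4667 q6 1.091 F [-0.34 -0.73  0.49]
```

View pics/g1.png

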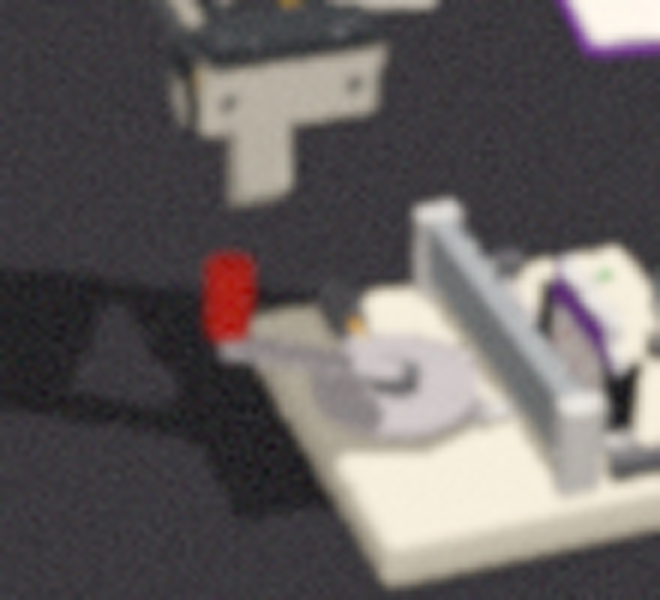

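The open fingers hang above the knob at (230,295), roughly in line with it. I'll descend and close lightly.

```bash
python3 -m crank '[[0.5,-1,0,30,-0.005],[0.5,-1,0,60,-0.005],[0.5,-1,0,80,-0.005],[0.5,-1,0,91,-0.005],[0.5,-1,0,91,-0.005],[-0.1,-1,0,91,-0.005],[-0.3,-1,0,91,-0.005],[-0.4,-1,0,91,-0.005],[-0.5,-1,0,91,-0.005],[-0.6,-1,0,91,-0.005],[-0.7,-1,0,91,-0.005],[-0.7,-1,0,91,-0.005]]' 3
python3 -m crank '[[-0.7,0,0,0,0],[-0.7,0,0,0,0],[-0.7,0,0,0,0]]' 3;python3 go.py 0.464 -0.068 0.230 0.179
```

```text
time: 17.52
tool_pos: [0.4635, -0.0677, 0.23]
tool_rot: [3.14, -0.001, 0.178]
contact_force: [-0.1, -6.4, -0.8]
opening: 0.0285
grip_force: 3.0
time: 17.77
tool_pos: [0.4636, -0.0683, 0.23]
tool_rot: [3.14, -0.001, 0.178]
contact_force: [-1.1, -6.1, 0.8]
opening: 0.0269
grip_force: 3.0
dx 0.5 dy -0.2 dz -0.0 roll -0.001 t 17.7667 q6 1.085 F [-1.05 -6.08  0.75]
```

```bash
python3 -m crank '[[-0.7,0,1,0,0],[-0.7,0,2,0,0],[-0.7,0,2.5,0,0],[-0.7,0,2.5,0,0],[-0.7,0,2.5,0,0],[-0.7,0,2.5,0,0]]' 3;python3 go.py 0.464 -0.068 0.230 0.179
```

```text
time: 18.27
tool_pos: [0.464, -0.0708, 0.23]
tool_rot: [3.14, -0.001, 0.178]
contact_force: [-0.9, -6.2, 0.9]
opening: 0.0221
grip_force: 3.0
dx 0.5 dy -2.8 dz -0.0 roll -0.001 t 18.2667 q6 1.08 F [-0.89 -6.19  0.92]
```

```bash
python3 -m crank '[[-0.7,0,0.7,0,0],[-0.7,0,0.7,0,0],[-0.7,0,0.7,0,0]]' 10;python3 -m crank '[[-0.7,0,0.7,0,0],[-0.7,0,0.7,0,0],[-0.7,0,0.7,0,0]]' 20;python3 -m crank '[[-0.7,0,0.7,0,0],[-0.7,0,0.7,0,0],[-0.7,0,0.7,0,0]]'
```

```text
time: 18.52
tool_pos: [0.4641, -0.071, 0.2299]
tool_rot: [3.141, -0.001, 0.178]
contact_force: [-0.7, -4.5, 3.0]
opening: 0.0219
grip_force: 10.0
time: 18.77
tool_pos: [0.4641, -0.0713, 0.2299]
tool_rot: [3.141, -0.001, 0.178]
contact_force: [-0.4, -2.4, 4.5]
opening: 0.0216
grip_force: 20.0
time: 19.02
tool_pos: [0.4641, -0.0715, 0.2299]
tool_rot: [-3.141, -0.0, 0.178]
contact_force: [-1.0, 1.9, 6.4]
opening: 0.0217
grip_force: 20.0
```

Run:
```python
from h import *
P=np.array([.5362,-.1059]); print("pivot px",proj("top",[[*P,.05]]))
f=lambda s:P+.08*np.array([np.cos(2.6956+s),np.sin(2.6956+s)])
y=.178;c=np.cos(y);n=np.sin(y)
for s in np.arange(1,10)*.03125:
    d=(f(s)-f(0))*1e3; print(round(s,3),"dx %.1f dy %.1f roll %.3f"%(d@[c,n],d@[n,-c],-s))
for s in(.25,.5,.75,1,1.02): print(s,f(s).round(4))
```

```text
pivot px [[362.58836504 198.32645019]]
0.031 dx -1.4 dy 2.1 roll -0.031
0.062 dx -2.8 dy 4.1 roll -0.062
0.094 dx -4.1 dy 6.3 roll -0.094
0.125 dx -5.3 dy 8.5 roll -0.125
0.156 dx -6.5 dy 10.7 roll -0.156
0.188 dx -7.6 dy 12.9 roll -0.188
0.219 dx -8.6 dy 15.2 roll -0.219
0.25 dx -9.5 dy 17.5 roll -0.250
0.281 dx -10.4 dy 19.9 roll -0.281
0.25 [ 0.4577 -0.0903]
0.5 [ 0.4563 -0.1102]
0.75 [ 0.4599 -0.1298]
1 [ 0.4682 -0.148 ]
1.02 [ 0.469  -0.1493]
```

```bash
python3 -m crank '[[-0.7,-1.4,2.1,-0.5,-0.031],[-0.7,-2.8,4.1,-0.5,-0.062],[-0.7,-4.1,6.3,-0.5,-0.094],[-0.7,-5.3,8.5,-0.5,-0.125],[-0.7,-6.5,10.7,-0.5,-0.156],[-0.7,-7.6,12.9,-0.5,-0.188],[-0.7,-8.6,15.2,-0.5,-0.219],[-0.7,-9.5,17.5,-0.5,-0.25],[-0.7,-9.5,17.5,-0.5,-0.25],[-0.7,-9.5,17.5,-0.5,-0.25]]' 20; python3 go.py .4577 -.0903 .2299 .428
```

```text
time: 19.85
tool_pos: [0.4579, -0.0904, 0.23]
tool_rot: [-3.141, -0.0, 0.427]
contact_force: [2.2, 3.2, 0.8]
opening: 0.0215
grip_force: 20.0
dx -0.2 dy -0.2 dz 0.1 roll -0.001 t 19.85 q6 0.784 F [2.19 3.17 0.76]
```

Right on the arc. Clicks two and three, with a measured check after each.

```bash
python3 -m crank '[[-0.7,-1.4,2.1,0,-0.031],[-0.7,-2.8,4.1,0,-0.062],[-0.7,-4.1,6.3,0,-0.094],[-0.7,-5.3,8.5,0,-0.125],[-0.7,-6.5,10.7,0,-0.156],[-0.7,-7.6,12.9,0,-0.188],[-0.7,-8.6,15.2,0,-0.219],[-0.7,-9.5,17.5,0,-0.25],[-0.7,-9.5,17.5,0,-0.25],[-0.7,-9.5,17.5,0,-0.25]]'; python3 go.py .4563 -.1102 .2299 .678
python3 -m crank '[[-0.7,-1.4,2.1,0,-0.031],[-0.7,-2.8,4.1,0,-0.062],[-0.7,-4.1,6.3,0,-0.094],[-0.7,-5.3,8.5,0,-0.125],[-0.7,-6.5,10.7,0,-0.156],[-0.7,-7.6,12.9,0,-0.188],[-0.7,-8.6,15.2,0,-0.219],[-0.7,-9.5,17.5,0,-0.25],[-0.7,-9.5,17.5,0,-0.25],[-0.7,-9.5,17.5,0,-0.25]]'; python3 go.py .4599 -.1298 .2299 .928
```

```text
time: 20.68
tool_pos: [0.4566, -0.1105, 0.23]
tool_rot: [-3.141, -0.0, 0.676]
contact_force: [2.2, 3.5, -0.8]
opening: 0.0214
grip_force: 20.0
dx -0.1 dy -0.4 dz 0.1 roll -0.002 t 20.6833 q6 0.493 F [ 2.21  3.46 -0.77]
time: 21.52
tool_pos: [0.4602, -0.1301, 0.23]
tool_rot: [3.141, -0.0, 0.926]
contact_force: [3.3, 3.8, -1.5]
opening: 0.0213
grip_force: 20.0
dx 0.1 dy -0.4 dz 0.1 roll -0.002 t 21.5167 q6 0.208 F [ 3.32  3.82 -1.52]
```

```bash
python3 -m crank '[[-0.7,-1.4,2.1,0,-0.031],[-0.7,-2.8,4.1,0,-0.062],[-0.7,-4.1,6.3,0,-0.094],[-0.7,-5.3,8.3,0,-0.125],[-0.7,-6.5,10.5,0,-0.156]]'; python3 -m crank '[[-0.7,-1.1,2.2,0,-0.031]]';python3 -m crank '[[-0.7,-1,2.3,0,-0.031]]';python3 -m crank '[[-0.7,-0.5,1.1,0,-0.016]]'; python3 -m crank '[[-0.7,-0.5,1.1,0,-0.016],[-0.7,-0.5,1.1,0,-0.016],[-0.7,-0.5,1.1,0,-0.016]]'; python3 go.py .4682 -.148 .2299 1.178
```

```text
time: 21.93
tool_pos: [0.4647, -0.1414, 0.23]
tool_rot: [-3.141, -0.001, 1.083]
contact_force: [4.2, 5.6, -2.3]
opening: 0.0214
grip_force: 20.0
time: 22.02
tool_pos: [0.4659, -0.1435, 0.23]
tool_rot: [-3.141, -0.0, 1.114]
contact_force: [1.0, 2.7, 0.8]
opening: 0.0217
grip_force: 20.0
time: 22.1
tool_pos: [0.4673, -0.1456, 0.23]
tool_rot: [-3.14, 0.0, 1.146]
contact_force: [-1.6, -0.2, 0.8]
opening: 0.0214
grip_force: 20.0
time: 22.18
tool_pos: [0.468, -0.1468, 0.23]
tool_rot: [-3.14, 0.001, 1.162]
contact_force: [-2.8, -0.3, 2.3]
opening: 0.0215
grip_force: 20.0
time: 22.43
tool_pos: [0.4688, -0.1479, 0.23]
tool_rot: [-3.141, 0.001, 1.177]
contact_force: [-4.4, -3.9, 1.5]
opening: 0.0215
grip_force: 20.0
dx -0.3 dy -0.5 dz 0.1 roll -0.001 t 22.4333 q6 -0.067 F [-4.44 -3.9   1.5 ]
```

```bash
python3 -m crank '[[-0.7,-0.5,-0.3,0,0],[-0.7,-0.5,-0.3,0,0],[-0.7,-0.5,-0.3,0,0],[-0.7,-0.5,-0.3,0,0]]'
python3 - <<'E'
from h import *
F=[];X=[]
for i in range(5):
    p,d=vision.read_camera("side"); s=telemetry.observe(); F.append(s["contact_force"]);X.append(s["tool_pos"])
F=np.mean(F,0);X=np.mean(X,0);v=X[:2]-[.5362,-.1059];r=v/np.hypot(*v);T=np.array([-r[1],r[0]])
print(F,X,"rad",np.hypot(*v),"s",np.arctan2(v[1],v[0])%(2*np.pi)-2.6956,"Ft",F[:2]@T,"Fr",F[:2]@r, s["torque"])
cv2.imwrite("pics/k1.png",cv2.resize(p[170:270,280:390,::-1],(660,600),interpolation=cv2.INTER_CUBIC))
p,d=vision.read_camera("top");cv2.imwrite("pics/k2.png",cv2.resize(p[135:235,305:415,::-1],(660,600),interpolation=cv2.INTER_CUBIC))
E
```

```text
time: 22.77
tool_pos: [0.4686, -0.148, 0.23]
tool_rot: [-3.141, 0.0, 1.178]
contact_force: [-3.2, -2.9, 0.2]
opening: 0.0214
grip_force: 20.0
[-3.25038368 -2.98630405 -0.05354534] [ 0.46863612 -0.14798473  0.23002439] rad 0.07959900673386876 s 1.0030717649390106 Ft 0.8162761794956711 Fr 4.337821930440289 [-0.50927345  0.44051423 -0.13591766]
```

View pics/k1.png

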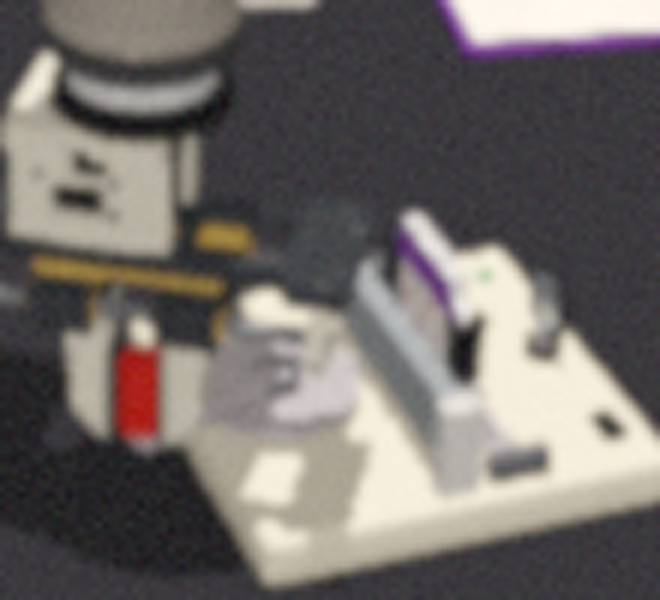

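The gripper holds the red knob at (135,390). The card, with the violet stripe towards the bar, has moved along the track to (430,280). I'll check the carriage's travel independently.

Run:
```python
from h import *
def cen(p,d):
    q=p.astype(int); m=(q[...,2]-q[...,1]>40)&(q[...,0]-q[...,1]>10); w=np.zeros_like(m); w[200:235,340:372]=1; v,u=np.nonzero(m&w)
    return onplane("side",[[u.mean(),v.mean()]],.078)[0],len(u),u.mean(),v.mean()
a=np.load("pics/f1.npz"); A=cen(a["p"],a["d"]); B=cen(*vision.read_camera("side"))
D=(B[0]-A[0])[:2]; print(A,B,"ex",D@[.984,.178],"ey",D@[-.178,.984])
```

```text
(array([ 0.61870698, -0.11332743,  0.078     ]), 28, np.float64(355.7142857142857), np.float64(221.0)) (array([ 0.61070174, -0.0737056 ,  0.078     ]), 24, np.float64(349.5416666666667), np.float64(213.5)) ex -0.0008244639976542024 ey 0.040412810070973686
```

```bash
python3 -c "
from cell import ticket; print(ticket.hand_in())"
```

```text
the job is handed in; nothing more can be done
None
```

The job is handed in: the card is turned with its plain back to the lens and fully seated, and the lever is held at the fourth click with the knob still gripped (carriage travel measured 40.4 mm against 40 mm expected).

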